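# Slide the scanner's camera carriage to the red stop

### The job

Set the scanning camera to its marked distance: with a light fingertip press down the orange brake plate in the middle of the carriage on the focus rail, keep it down while you push the carriage along the rail until it is gently up against the red stop, then let go so that the brake holds it there. Never drag the carriage against its locked brake, keep off the camera, and leave the printed pieces around it where they are.

Things in the scene. Friction and masses are not known exactly. Their poses are not given: they have to be found in the camera images.
- rig: grey base plate (130 x 690 mm, 8 mm thick) on the table, fixed, with an aluminium focus rail (50 mm wide, 440 mm long, its top 52 mm above the table) and a black turntable (136 mm across, top 28 mm above the table). Origin: on the table under the middle of the rail's length. Its y axis runs along the rail towards the turntable (turntable centre at y = +375 mm); z is up
- carriage (a joint): position of the dark steel carriage along the rail, m: 0 at the middle of the rail, growing towards the turntable (rig +y). The carriage is 120 mm long (along the rail), 74 mm wide, and slides with about 1 N while its brake is freed; with the brake on it takes about 7 to 9 N to drag it, which is not allowed
- carriage_mid (a point): middle of the carriage's length, on the rail's centre line, 10 mm above the rail's top (62 mm above the table); it does not move with the brake plate. The carriage's end faces lie 60 mm from it, either way along the rail
- brake (a joint): depth of the brake plate, m: about 0 when up (brake on), 0.006 fully down; any depth from about 0.0015 frees the brake. A spring pushes it up: 9 N to start it moving, about 11 N fully down, where it meets a hard stop; let go, it springs up and the brake holds again
- brake_top (a point): centre of the top of the orange, black-ribbed brake plate, 76 mm above the table when up. The plate is 60 mm long along the rail and 52 mm wide, in the middle of the carriage; at both ends along the rail steel shoulders rise 8 mm above it (62 mm between them, 29 mm long), against which a fingertip on the plate can also push. The plate goes straight down and travels along with the carriage
- camera: grey camera with a black lens, overhanging the carriage's turntable end: a 40 mm cube from 67 to 107 mm, the lens to 137 mm, along rig +y from the carriage's middle; its top 128 mm above the table. It rides on the carriage: its origin is the carriage's own, on the rail's top at the carriage's middle. Not to be touched
- stop_red: red clamp block with a white line, fixed on the rail: the marked stop. 24 mm along the rail, 60 mm across, 20 mm high above the rail; origin at its middle on the rail's top. It may be on either side of the carriage. The carriage touches it when carriage_mid is 72 mm from this origin, measured horizontally
- stop_black: the same clamp block in black, on the other side of the carriage: not the one wanted
- print_vase: grey faceted printed vase, 100 mm tall, 68 mm wide, loose on the turntable; origin at the centre of its underside
- green_pot: green printed pot, 56 mm tall, 50 mm wide, loose on the table; origin at the centre of its underside
- elephant: off-white printed elephant, 75 mm tall, 55 mm wide, about 140 mm long, loose on the table; origin under the middle of its body, its head to -y
- spiral_vase: slender black printed vase, 130 mm tall, 52 mm wide, loose on the table; origin at the centre of its underside

How it is judged:
On the way, in this order (a step that is already met when the one before it is completed fails the run):
1. the brake plate is pressed while the carriage is still away from the red stop (value of joint brake above 0.0012 m and horizontal distance between carriage_mid and stop_red above 0.085 m), for 0.05 s.
2. the carriage has come up against the red stop (horizontal distance between carriage_mid and stop_red below 0.0745 m), for 0.1 s.
At the end, for the whole second after the job is handed in: the carriage rests against the red stop (gap under 2.5 mm), its brake plate is up again, and it does not move (horizontal distance between carriage_mid and stop_red below 0.0745 m and value of joint brake below 0.0008 m and velocity of joint carriage between -0.005 and 0.005 m/s); the robot touches nothing.
It fails at once if the carriage is dragged along with its brake still on (value of joint brake below 0.0005 m and (velocity of joint carriage above 0.006 m/s or velocity of joint carriage below -0.006 m/s)).
It fails at once if the carriage is squeezed, slammed or pressed hard by the fingers (contact force between the fingers and carriage above 45 N).
It fails at once if the camera is touched (contact force between camera and anything else above 1 N).
It fails at once if a printed piece is moved, knocked or lifted (more than 10 mm) (distance of any of print_vase, green_pot, elephant, spiral_vase from where it was at the start of the episode above 0.01 m).
It also fails if it takes over 35 s, if anything falls off the work surface, if the arm or the gripper's body presses on something with over 40 N, if the wrist force passes 120 N, or if a joint passes its speed limit or range.

### The arm

A 7-joint arm with a two-finger parallel gripper is mounted at the origin on the work surface. World frame = base frame: x ahead of the robot, y to its left, z up, the work surface at z = 0. Lengths are in m, angles in rad, forces in N, time in s.
With the tool pointing down it reaches from about 0.35 to 0.9 m from the base axis. Payload 7.2 kg.
Tool frame: the origin (TCP) lies midway between the tips of the shut fingers; the grasp point (between the pads) lies ctrl.tcp_to_grasp behind it (ctrl.tcp_to_grasp is the distance from the TCP to the grasp point, in m); x points along the fingers, z is the direction in which the jaws open and shut, and the axes are right-handed (so a half turn about x gives the same grasp; the last joint's range is limited). The gripper opens to 85 mm and grips with 20 to 120 N. Pads are 22 mm wide; open, the fingers measure 114 mm over their backs; the gripper's body (76 mm by 85 mm) begins 54 mm behind the grasp point. The pads swing forward as they close: fully open they stand 13 mm farther back than shut.
Start: joints at [1.147, 0.411, -0.013, 1.596, 0.006, 1.134, -0.082], TCP at [0.218, -0.586, 0.231] pointing down, gripper open.
Joint ranges: [-2.95, 2.95], [-0.29, 1.99], [-1.47, 1.44], [0.14, 2.54], [-1.03, 4.17], [0.13, 1.85], [-2.86, 2.86]. Speed limits (rad/s): [2.39, 2.39, 3.01, 3.01, 3.14, 3.14, 3.14].

### API

Orientations are given as [roll, pitch, yaw] about the fixed x, y, z axes, in that order (R = Rz(yaw) Ry(pitch) Rx(roll)).
In Python, from bench import telemetry, viewer, job, ctrl gives the robot as it stands.
- The arm moves only by the shell command python3 -m crank 'ROWS'. ROWS is JSON, a list of rows, each a list of 7 numbers: the shift along the tool's x, y, z in units of 20 mm (1.0 is 20 mm), then the turn, a rotation vector about the tool's x, y, z in units of 0.08 rad (1.0 is 0.08 rad), then the closure in counts, from 0 (fully open) to 255 (shut). In form: [[tx, ty, tz, ax, ay, az, claw], ...]. A call has 1 to 20 rows; each row shifts and turns the commanded pose from where the row before left it, along the tool's axes as they then stand; what a row does not reach is not made up. A row lasts 1/12 s, in which the tool goes at most 41.7 mm and 7.16 degrees, less where a joint would pass 70% of its speed; a pose out of reach is approached as far as the arm can. A call with a number of a shift or a turn outside -1 to 1 is refused whole. A call with a gripper value outside its range is refused whole. The fingers move at their own pace and stop on an object; the grip force is fixed at half the most. Time passes only in rows, so rows that do not move let the fingers close. It gives the time, the measured TCP pose, the force and the opening at its end, in the units of the state.
- telemetry.get_state(): the state, without advancing time (a new reading comes with each control period).
- viewer.get_image(name): name is "scene" or "top" or "wrist"; returns a dict with "frame" (400x640x3 uint8, blue, green, red), "depth" (400x640 float32, m along the optical axis (not along the pixel's ray), 0 where there is no reading), "mtx" (3x3 intrinsics, pixels), "R" (3x3) and "t" (3): a world point X has camera coordinates R X + t; the wrist camera has in their place "T_tool_cam" (4x4, takes a point from camera to tool coordinates, whose origin is the TCP and whose axes are the tool frame's). Camera axes: x right, y down, z forward; pixel columns grow to the right and rows downward; lengths in m; the calibration is good to about 2 mm. A picture is of the moment at which its call begins: read the wrist's pose just before it.
- job.sign_off(): hands the job in, once; it reports no verdict.
Trained networks look in the newest picture that a camera, given by its name, has taken for a name from the list of things; names that differ only in an ending like _2 or _b are one class to them, and where a whole thing is asked for, a point or a joint stands for the part that bears it (a point fixed in the world has none). Each returns a list of dicts, best first, with "score" (0 to 1); they miss things now and then, are a little off and sometimes report something else, mostly with a low value. They report only what shows in the picture. A call takes as long as a camera call.
- viewer.find_in(camera, name): "rect" ([left, top, right, bottom] in pixels, round what is visible of it).
The state is a dict: "time": time; "joints": joint angles; "qd": joint speeds; "joint_torque": joint torques, N m; "tcp_pos": TCP position; "tool_rot": TCP orientation; "contact_force": force on the tool from outside, world axes, zero at the start; "torque": the same for the moment, N m; "opening": finger opening in m.
Only numpy, scipy, OpenCV 4.12 (cv2) and the standard library are available. Lean on these libraries where they do the work, as an engineer would, in place of code of your own. Each camera call takes 0.05 s, during which the arm holds its last target.

## Working session

There is one attempt and no reset: what is moved stays moved. The work goes in short steps, Python scripts to look and compute and a shell command to move; the robot and the scene stay as the last step left them, time stands still between calls to the robot, and variables do not carry over. Pictures are saved under pics/ and viewed, and the job is handed in when it is done.

```bash
ls; mkdir -p pics; python3 - <<'E'
from bench import telemetry, viewer, job, ctrl
import cv2,numpy as np
s=telemetry.get_state()
for k,v in s.items(): print(k,v)
print(ctrl.tcp_to_grasp)
for c in ["scene","top"]:
    im=viewer.get_image(c); cv2.imwrite(f"pics/{c}0.png",im["frame"])
    np.savez(f"{c}0.npz",**im)
    print(c,im["t"],im["R"].tolist())
    for n in ["brake_top","carriage","camera","stop_red","stop_black","rig","print_vase","green_pot","elephant","spiral_vase"]:
        r=viewer.find_in(c,n); print(n,[(np.round(d["rect"]).tolist(),round(d["score"],2)) for d in r[:2]])
E
```

```text
pics
time 0.0
joints [ 1.14680791  0.41188771 -0.01273921  1.59708492  0.00559291  1.13431131
 -0.08219319]
qd [-4.48725609e-04 -9.83418705e-04 -4.90645783e-05 -3.39526007e-05
 -5.83778571e-04 -2.10958549e-04 -9.25490213e-04]
joint_torque [ 8.25157222e-04 -6.00619769e+01  6.81324396e-01 -2.99414617e+01
  1.34258129e-02  1.06260102e-02  7.39757866e-06]
tcp_pos [ 0.21750022 -0.58537675  0.2304438 ]
tool_rot [-3.08071371  1.56914053  1.98751725]
contact_force [-0.30565511  0.19295063  0.62359054]
torque [-0.02263082  0.01477518 -0.02654375]
opening 0.08549241717036711
0.0187
scene [-0.3731453  -0.23261683  1.23541434] [[0.6516792907673055, 0.7582011428727106, 0.02109807885891277], [0.5538482417687178, -0.45666338558083297, -0.696211661321147], [-0.5182337571740396, 0.46539185555439927, -0.7175264411217972]]
brake_top [([287.0, 210.0, 315.0, 234.0], 0.96)]
carriage [([263.0, 174.0, 353.0, 256.0], 0.77)]
camera [([313.0, 177.0, 350.0, 214.0], 0.59)]
stop_red [([404.0, 127.0, 432.0, 168.0], 0.18)]
stop_black [([214.0, 256.0, 250.0, 299.0], 0.94)]
rig [([198.0, 144.0, 442.0, 328.0], 0.59), 
[... 448 characters left out ...]
2291565645387, -0.14805527055391812], [0.14809605132011489, -0.011751612583135949, -0.9889031596597747]]
brake_top [([328.0, 187.0, 355.0, 210.0], 0.67), ([292.0, 243.0, 311.0, 263.0], 0.49)]
carriage [([284.0, 183.0, 368.0, 217.0], 0.91)]
camera [([283.0, 187.0, 325.0, 207.0], 0.76)]
stop_red [([261.0, 180.0, 273.0, 214.0], 0.86)]
stop_black [([405.0, 176.0, 421.0, 207.0], 0.72), ([330.0, 185.0, 356.0, 208.0], 0.39)]
rig [([159.0, 174.0, 436.0, 235.0], 0.83)]
print_vase [([158.0, 184.0, 195.0, 212.0], 0.75), ([264.0, 182.0, 273.0, 212.0], 0.41)]
green_pot [([291.0, 245.0, 310.0, 265.0], 0.77)]
elephant [([373.0, 121.0, 418.0, 152.0], 0.95)]
spiral_vase [([294.0, 127.0, 313.0, 155.0], 0.65)]
```

View images.

View pics/scene0.png

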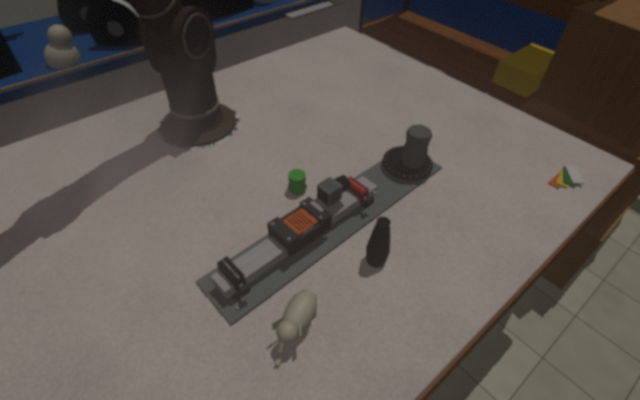

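View pics/top0.png

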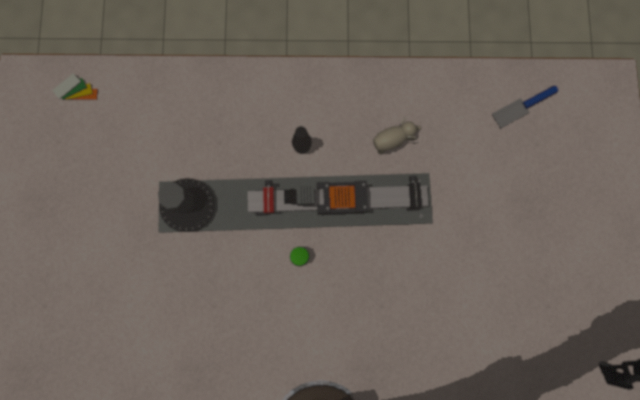

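```bash
cat > h.py <<'E'
import numpy as np,cv2
def pts(im):
    d=im["depth"];K=im["mtx"];v,u=np.mgrid[:d.shape[0],:d.shape[1]]
    c=np.stack([(u-K[0,2])/K[0,0]*d,(v-K[1,2])/K[1,1]*d,d],-1)
    return (c-im["t"])@im["R"]   # R^T(c-t)
E
python3 - <<'E'
import numpy as np,cv2
from h import *
for c in ["top","scene"]:
    im=dict(np.load(c+"0.npz"));P=pts(im);f=im["frame"]
    hsv=cv2.cvtColor(f,cv2.COLOR_BGR2HSV).astype(int);ok=im["depth"]>0
    h,s,v=hsv[...,0],hsv[...,1],hsv[...,2]
    inb=ok&(P[...,0]>0.3)&(P[...,0]<0.75)&(abs(P[...,1])<0.5)
    print(c,"table z",np.median(P[inb][:,2]))
    for n,m in dict(orange=(h>=5)&(h<20)&(s>150)&(v>70)&(P[...,2]>.06),red=((h<5)|(h>172))&(s>120)&(P[...,2]>.04),green=(h>40)&(h<80)&(s>150)).items():
        m=m&inb; q=P[m]; print(n,m.sum(),np.median(q,0).round(4),np.percentile(q,3,0).round(3),np.percentile(q,97,0).round(3))
    # raised things
    m=(inb&(P[...,2]>0.015)).astype(np.uint8)
    nn,l,st,ce=cv2.connectedComponentsWithStats(m)
    for i in range(1,nn):
        if st[i,4]>60:
            q=P[l==i];print("blob",st[i],q.min(0).round(3),q.max(0).round(3),q.mean(0).round(3))
    m=inb&(abs(P[...,2]-0.052)<0.006)
    q=P[m];r=cv2.minAreaRect(q[:,:2].astype(np.float32));print("rail",r)
    m=inb&(abs(P[...,2]-0.008)<0.004)&(s<90)
    m=cv2.morphologyEx(m.astype(np.uint8),cv2.MORPH_OPEN,np.ones((3,3)))
    q=P[m>0];print("plate",cv2.minAreaRect(q[:,:2].astype(np.float32)))
E
```

```text
top table z 0.0012714218741751936
orange 556 [ 0.5593 -0.0487  0.0764] [ 0.534 -0.077  0.071] [ 0.584 -0.02   0.081]
red 213 [0.548  0.1258 0.0725] [0.523 0.116 0.064] [0.579 0.138 0.077]
green 240 [0.4175 0.0533 0.0553] [0.401 0.035 0.051] [0.436 0.07  0.059]
blob [373 121  48  32 837] [ 0.681 -0.256  0.015] [ 0.75  -0.129  0.079] [ 0.713 -0.181  0.063]
blob [292 126  20  27 411] [0.677 0.026 0.016] [0.717 0.073 0.136] [0.694 0.049 0.092]
blob [ 248  175  181   40 4746] [ 0.52  -0.261  0.015] [0.616 0.179 0.134] [ 0.557 -0.039  0.072]
blob [ 158  178   57   54 2430] [0.478 0.266 0.015] [0.611 0.403 0.135] [0.541 0.327 0.057]
blob [290 246  20  20 291] [0.396 0.03  0.015] [0.443 0.076 0.063] [0.418 0.052 0.052]
rail ((0.567036509513855, 0.021499454975128174), (0.28413519263267517, 0.6224200129508972), 25.057939529418945)
plate ((0.5551564693450928, 0.06415149569511414), (0.13072393834590912, 0.6904489398002625), 2.1460280418395996)
scene table z 0.0015342199161813854
orange 461 [ 0.5602 -0.049   0.0771] [ 0.536 -0.074  0.075] [ 0.584 -0.022  0.08 ]
red 127 [0.5651 0.1227 0.0732] [0.535 0.115 0.066] [0.583 0.136 0.076]
  return _methods._mean(a, axis=axis, dtype=dtype,
  ret = um.true_divide(
Traceback (most recent call last):
IndexError: index -1 is out of bounds for axis 0 with size 0
```

```bash
python3 - <<'E'
import numpy as np
from scipy.spatial.transform import Rotation as Ro
from bench import telemetry,viewer
s=telemetry.get_state();R=Ro.from_euler('xyz',s["tool_rot"]);M=R.as_matrix();print("tool axes cols\n",M.round(4))
w=viewer.get_image("wrist");print(w["T_tool_cam"].round(3))
yaw=np.arctan2(0.0375,0.9993)
rx=np.array([np.cos(yaw),np.sin(yaw),0]);ry=np.array([-np.sin(yaw),np.cos(yaw),0])
for sg in(1,-1):
    x=np.array([0,0,-1.]);z=sg*rx;y=np.cross(z,x)
    T=np.stack([x,y,z],1)
    rv=(R.inv()*Ro.from_matrix(T)).as_rotvec();print(sg,"y axis",y.round(3),"rotvec units",(rv/0.08).round(2),"cam world off",(T@w["T_tool_cam"][:3,3]).round(3))
d=np.array([0.5595,-0.049,0.13])-s["tcp_pos"];print("shift tool units",(M.T@d/0.02).round(2))
E
```

```text
tool axes cols
 [[ 0.      0.9374  0.3483]
 [-0.      0.3483 -0.9374]
 [-1.      0.      0.    ]]
[[ 0.    -0.281  0.96  -0.144]
 [ 0.    -0.96  -0.281  0.071]
 [ 1.     0.    -0.    -0.   ]
 [ 0.     0.     0.     1.   ]]
1 y axis [-0.037  0.999  0.   ] rotvec units [-15.66   0.     0.  ] cam world off [-0.003  0.071  0.144]
-1 y axis [ 0.037 -0.999  0.   ] rotvec units [23.61  0.   -0.  ] cam world off [ 0.003 -0.071  0.144]
shift tool units [  5.06  25.37 -19.21]
```

```bash
python3 -m crank '[[0,0,0,-1,0,0,255],[0,0,0,-1,0,0,255],[0,0,0,-1,0,0,255],[0,0,0,-1,0,0,255],[0,0,0,-1,0,0,255],[0,0,0,-1,0,0,255],[0,0,0,-1,0,0,255],[0,0,0,-1,0,0,255],[0,0,0,-1,0,0,255],[0,0,0,-1,0,0,255],[0,0,0,-1,0,0,255],[0,0,0,-1,0,0,255],[0,0,0,-1,0,0,255],[0,0,0,-1,0,0,255],[0,0,0,-1,0,0,255],[0,0,0,-0.66,0,0,255]]'
cat > st.py <<'E'
import numpy as np
from scipy.spatial.transform import Rotation as Ro
from bench import telemetry
def go(tgt):
    s=telemetry.get_state();M=Ro.from_euler('xyz',s["tool_rot"]).as_matrix()
    yaw=np.arctan2(0.0375,0.9993)
    rx=np.array([np.cos(yaw),np.sin(yaw),0]);x=np.array([0,0,-1.]);T=np.stack([x,np.cross(rx,x),rx],1)
    print("t",s["time"],"tcp",s["tcp_pos"].round(4) if hasattr(s["tcp_pos"],'round') else s["tcp_pos"],"F",np.round(s["contact_force"],2),"open",s["opening"])
    print("rot left",(Ro.from_matrix(M.T@T).as_rotvec()/0.08).round(2),"shift",(M.T@(np.array(tgt)-s["tcp_pos"])/0.02).round(2))
    print("M",M.round(3).tolist(),"j",np.round(s["joints"],2))
E
python3 -c "
from st import *
go([0.5595,-0.049,0.15])"
```

```text
time: 2.48
tcp_pos: [0.2176, -0.5859, 0.2313]
tool_rot: [-3.129, 1.571, -3.087]
contact_force: [-0.1, 0.3, -0.2]
opening: 0.0001
t 2.4833 tcp [ 0.2176 -0.5859  0.2313] F [-0.06  0.32 -0.18] open 9.07766204157224e-05
rot left [ 0.06 -0.    0.  ] shift [ 4.06 26.1  18.21]
M [[-0.0, -0.042, 0.999], [-0.0, 0.999, 0.042], [-1.0, -0.0, -0.0]] j [ 1.33  0.43 -0.27  1.58  0.12  1.15  1.08]
```

```bash
python3 -m crank '[[0,1,0.7,0,0,0,255],[0,1,0.7,0,0,0,255],[0,1,0.7,0,0,0,255],[0,1,0.7,0,0,0,255],[0,1,0.7,0,0,0,255],[0,1,0.7,0,0,0,255],[0,1,0.7,0,0,0,255],[0,1,0.7,0,0,0,255],[0,1,0.7,0,0,0,255],[0,1,0.7,0,0,0,255],[0,1,0.7,0,0,0,255],[0,1,0.7,0,0,0,255],[0,1,0.7,0,0,0,255],[0,1,0.7,0,0,0,255],[0,1,0.7,0,0,0,255],[0,1,0.7,0,0,0,255],[0,1,0.7,0,0,0,255],[0,1,0.7,0,0,0,255],[0,1,0.7,0,0,0,255],[0,1,0.7,0,0,0,255]]'
python3 -c "
from st import *
go([0.5595,-0.049,0.15])"
```

```text
time: 4.15
tcp_pos: [0.4829, -0.1746, 0.2315]
tool_rot: [-0.803, 1.57, -0.766]
contact_force: [1.2, -0.3, -0.3]
opening: 0.0
t 4.15 tcp [ 0.4829 -0.1746  0.2315] F [ 1.24 -0.3  -0.34] open 4.02069670226466e-05
rot left [0. 0. 0.] shift [4.07 6.13 4.06]
M [[0.0, -0.038, 0.999], [-0.0, 0.999, 0.038], [-1.0, -0.0, 0.0]] j [ 0.69  0.27 -0.52  1.84  0.15  1.08  0.15]
```

```bash
python3 -m crank '[[0,1,0.7,0,0,0,255],[0,1,0.7,0,0,0,255],[0,1,0.7,0,0,0,255],[0,1,0.7,0,0,0,255],[0,1,0.7,0,0,0,255],[0.5,0.6,0.5,0,0,0,255],[0.8,0.4,0,0,0,0,255],[0.8,0,0,0,0,0,255],[0.8,0,0,0,0,0,255],[0.8,0,0,0,0,0,255],[0.3,0,0,0,0,0,255],[0,0,0,0,0,0,255]]'
python3 - <<'E'
from st import *
from h import *
from bench import viewer
go([0.5595,-0.049,0.076])
w=viewer.get_image("wrist");cv2.imwrite("pics/w1.png",w["frame"]);np.savez("w1.npz",**w)
t=viewer.get_image("scene");cv2.imwrite("pics/s1.png",cv2.resize(t["frame"][120:320,160:480],None,fx=2,fy=2))
s=telemetry.get_state();M=Ro.from_euler('xyz',s["tool_rot"]).as_matrix()
d=w["depth"];K=w["mtx"];v,u=np.mgrid[:400,:640]
c=np.stack([(u-K[0,2])/K[0,0]*d,(v-K[1,2])/K[1,1]*d,d],-1)
A=w["T_tool_cam"];P=(c@A[:3,:3].T+A[:3,3])@M.T+s["tcp_pos"]
hsv=cv2.cvtColor(w["frame"],cv2.COLOR_BGR2HSV).astype(int);h,ss,vv=hsv[...,0],hsv[...,1],hsv[...,2]
m=(d>0)&(h>=5)&(h<20)&(ss>150)&(vv>70)
q=P[m];print("orange wrist",m.sum(),np.median(q,0).round(4),np.percentile(q,3,0).round(3),np.percentile(q,97,0).round(3))
E
```

```text
time: 5.15
tcp_pos: [0.5569, -0.0527, 0.1499]
tool_rot: [2.99, 1.568, 3.028]
contact_force: [0.2, -1.0, 0.4]
opening: 0.0002
t 5.15 tcp [ 0.5569 -0.0527  0.1499] F [ 0.16 -1.01  0.43] open 0.00019973421724502852
rot left [ 0.   -0.03 -0.01] shift [3.7  0.18 0.15]
M [[-0.003, -0.038, 0.999], [0.0, 0.999, 0.038], [-1.0, 0.0, -0.003]] j [ 0.42  0.44 -0.54  1.82  0.27  0.96 -0.2 ]
orange wrist 4692 [ 0.5606 -0.0474  0.0791] [ 0.536 -0.077  0.078] [ 0.585 -0.022  0.08 ]
```

View pics/w1.png

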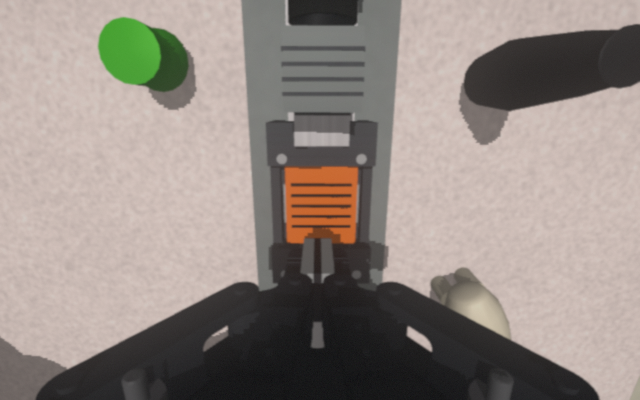

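View pics/s1.png

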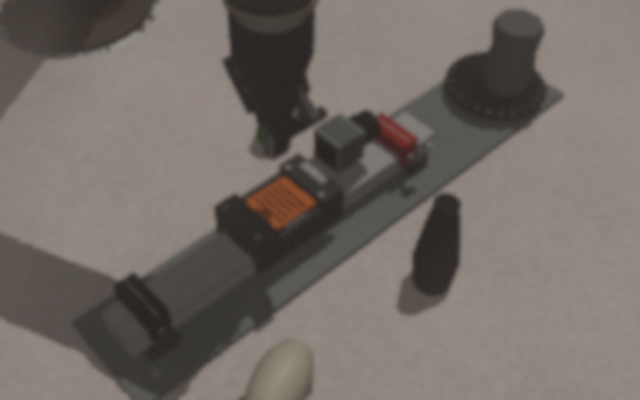

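```bash
python3 -m crank '[[0.4,0.15,0.15,0,0,0,255],[0.6,0,0,0,0,0,255],[0.6,0,0,0,0,0,255],[0.6,0,0,0,0,0,255],[0.5,0,0,0,0,0,255],[0.4,0,0,0,0,0,255],[0.2,0,0,0,0,0,255],[0,0,0,0,0,0,255],[0,0,0,0,0,0,255],[0,0,0,0,0,0,255]]'
python3 - <<'E'
from st import *
go([0.5595,-0.049,0.076])
E
```

```text
time: 6.08
tcp_pos: [0.5611, -0.0495, 0.0857]
tool_rot: [-0.102, 1.57, -0.064]
contact_force: [-0.7, -0.2, 0.2]
opening: -0.0
t 6.0833 tcp [ 0.5611 -0.0495  0.0857] F [-0.74 -0.16  0.17] open -1.8841324235648582e-05
rot left [0.   0.01 0.  ] shift [ 0.49  0.03 -0.08]
M [[0.001, -0.038, 0.999], [-0.0, 0.999, 0.038], [-1.0, -0.0, 0.001]] j [ 0.38  0.53 -0.5   1.86  0.34  0.83 -0.25]
```

```bash
python3 -m crank '[[0.15,0,0,0,0,0,255],[0.1,0,0,0,0,0,255],[0.1,0,0,0,0,0,255],[0.05,0,0,0,0,0,255],[0,0,0,0,0,0,255],[0,0,0,0,0,0,255]]'; python3 -m crank '[[0.05,0,0,0,0,0,255],[0.05,0,0,0,0,0,255],[0,0,0,0,0,0,255]]'
```

```text
time: 6.58
tcp_pos: [0.5607, -0.0495, 0.0772]
tool_rot: [2.853, 1.571, 2.891]
contact_force: [0.5, 0.3, 1.3]
opening: 0.0001
time: 6.83
tcp_pos: [0.5609, -0.0495, 0.0759]
tool_rot: [-0.558, 1.57, -0.521]
contact_force: [-2.9, -0.9, 8.1]
opening: 0.0001
```

```bash
python3 -m crank '[[0.05,0,0,0,0,0,255],[0.05,0,0,0,0,0,255],[0,0,0,0,0,0,255]]'; python3 -m crank '[[0.05,0,0,0,0,0,255],[0,0,0,0,0,0,255],[0,0,0,0,0,0,255]]'
```

```text
time: 7.08
tcp_pos: [0.5609, -0.0495, 0.0741]
tool_rot: [-0.606, 1.57, -0.568]
contact_force: [-2.1, -0.7, 9.3]
opening: 0.0002
time: 7.33
tcp_pos: [0.5609, -0.0495, 0.0732]
tool_rot: [-0.683, 1.57, -0.645]
contact_force: [-2.5, -0.1, 10.0]
opening: 0.0004
```

```bash
python3 -m crank '[[0.04,0,0,0,0,0,255],[0,0.03,0,0,0,0,255],[0,0.06,0,0,0,0,255],[0,0.1,0,0,0,0,255],[0,0.1,0,0,0,0,255],[0,0.1,0,0,0,0,255],[0,0.1,0,0,0,0,255],[0,0.1,0,0,0,0,255],[0,0.1,0,0,0,0,255],[0,0.1,0,0,0,0,255]]'
python3 - <<'E'
from st import *
from h import *
from bench import viewer
im=viewer.get_image("top");P=pts(im);hsv=cv2.cvtColor(im["frame"],cv2.COLOR_BGR2HSV).astype(int);h,s,v=[hsv[...,i] for i in range(3)]
m=(h>=5)&(h<20)&(s>150)&(v>70)&(P[...,2]>.06)&(P[...,0]>.3)&(P[...,0]<.75)
q=P[m];print(m.sum(),np.median(q,0).round(4),np.percentile(q,3,0).round(3),np.percentile(q,97,0).round(3))
print(viewer.find_in("top","camera")[:1],viewer.find_in("top","carriage")[:1])
im=viewer.get_image("scene");cv2.imwrite("pics/s2.png",cv2.resize(im["frame"][120:320,160:480],None,fx=2,fy=2))
go([0.5595,0.054,0.073])
E
```

```text
time: 8.17
tcp_pos: [0.5604, -0.034, 0.0725]
tool_rot: [-0.903, 1.57, -0.866]
contact_force: [-2.9, -0.7, 9.6]
opening: 0.0001
65 [ 0.5385 -0.0108  0.0725] [ 0.528 -0.021  0.063] [ 0.553 -0.006  0.222]
[{'rect': [275.9, 184.7, 318.0, 207.0], 'score': 0.59}] [{'rect': [279.3, 184.7, 333.3, 215.3], 'score': 0.75}]
t 8.3667 tcp [ 0.5604 -0.0335  0.0725] F [-2.24  1.09  9.56] open -0.00021161615377733643
rot left [0.01 0.01 0.  ] shift [-0.03  4.37  0.12]
M [[0.001, -0.038, 0.999], [-0.0, 0.999, 0.038], [-1.0, -0.0, 0.001]] j [ 0.35  0.54 -0.5   1.88  0.35  0.81 -0.3 ]
```

View pics/s2.png

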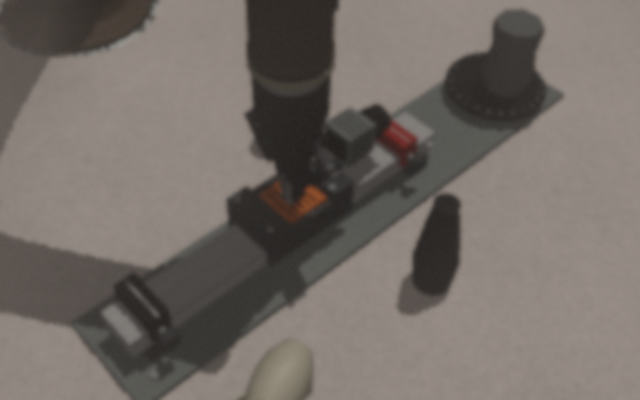

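```bash
python3 -m crank '[[0,0.06,0,0,0,0,255],[0,0.1,0,0,0,0,255],[0,0.15,0,0,0,0,255],[0,0.15,0,0,0,0,255],[0,0.15,0,0,0,0,255],[0,0.15,0,0,0,0,255],[0,0.15,0,0,0,0,255],[0,0.15,0,0,0,0,255],[0,0.15,0,0,0,0,255],[0,0.15,0,0,0,0,255],[0,0.15,0,0,0,0,255],[0,0.15,0,0,0,0,255],[0,0.15,0,0,0,0,255],[0,0.1,0,0,0,0,255],[0,0.06,0,0,0,0,255]]'
python3 - <<'E'
from st import *
from bench import viewer
im=viewer.get_image("top")
print(viewer.find_in("top","camera")[:1],viewer.find_in("top","stop_red")[:1])
go([0.5555,0.054,0.0725])
E
```

```text
time: 9.62
tcp_pos: [0.5589, 0.0058, 0.0725]
tool_rot: [-0.633, 1.57, -0.595]
contact_force: [-3.1, -0.9, 9.5]
opening: -0.0002
[{'rect': [258.6, 186.6, 303.7, 205.9], 'score': 0.72}] [{'rect': [292.6, 128.7, 312.2, 148.9], 'score': 0.61}]
t 9.7667 tcp [0.5589 0.006  0.0725] F [-2.58 -0.53  9.87] open 9.672117942867108e-05
rot left [0.01 0.01 0.  ] shift [-0.    2.4  -0.08]
M [[0.001, -0.038, 0.999], [-0.0, 0.999, 0.038], [-1.0, -0.0, 0.001]] j [ 0.28  0.54 -0.5   1.88  0.35  0.8  -0.37]
```

```bash
python3 -m crank '[[0,0.06,0,0,0,0,255],[0,0.12,0,0,0,0,255],[0,0.15,0,0,0,0,255],[0,0.15,0,0,0,0,255],[0,0.15,0,0,0,0,255],[0,0.15,0,0,0,0,255],[0,0.15,0,0,0,0,255],[0,0.15,0,0,0,0,255],[0,0.15,0,0,0,0,255],[0,0.15,0,0,0,0,255],[0,0.15,0,0,0,0,255],[0,0.12,0,0,0,0,255],[0,0.08,0,0,0,0,255],[0,0.05,0,0,0,0,255]]'
python3 - <<'E'
from st import *
from bench import viewer
import cv2
im=viewer.get_image("scene");cv2.imwrite("pics/s3.png",cv2.resize(im["frame"][140:260,230:450],None,fx=3.5,fy=3.5))
im=viewer.get_image("wrist");cv2.imwrite("pics/w3.png",im["frame"])
go([0.5555,0.054,0.0725])
E
```

```text
time: 10.93
tcp_pos: [0.5576, 0.0414, 0.0725]
tool_rot: [-0.465, 1.57, -0.427]
contact_force: [-2.5, -1.6, 9.4]
opening: -0.0
t 11.0333 tcp [0.5576 0.0415 0.0725] F [-2.4  -0.62 10.29] open -0.0002137553748318803
rot left [0.01 0.01 0.  ] shift [ 0.    0.63 -0.08]
M [[0.001, -0.038, 0.999], [-0.0, 0.999, 0.038], [-1.0, -0.0, 0.001]] j [ 0.22  0.54 -0.5   1.88  0.35  0.8  -0.43]
```

View pics/s3.png

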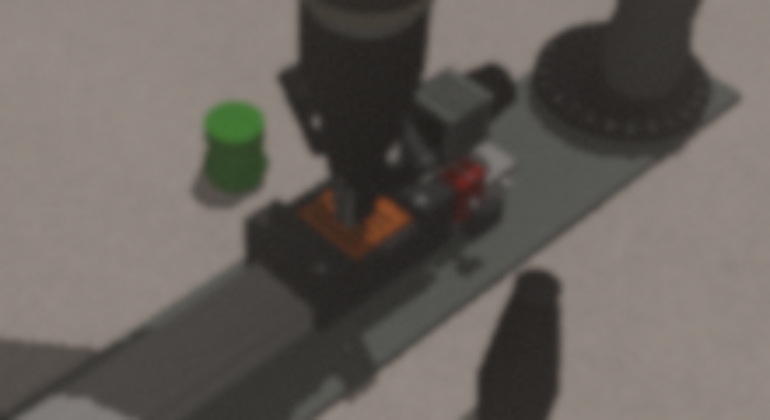

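View pics/w3.png

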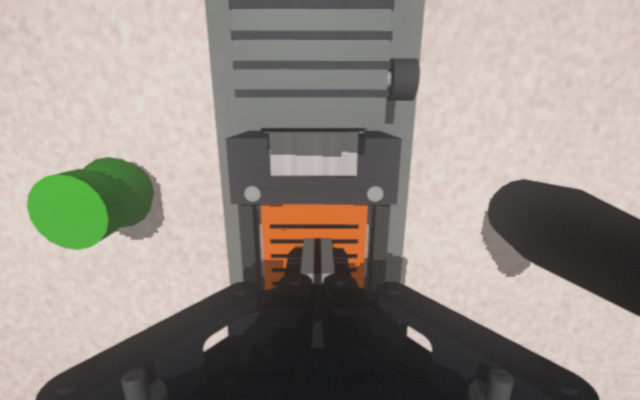

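```bash
python3 -m crank '[[0,0.05,0,0,0,0,255],[0,0.06,0,0,0,0,255],[0,0.06,0,0,0,0,255],[0,0.06,0,0,0,0,255],[0,0.06,0,0,0,0,255],[0,0.06,0,0,0,0,255],[0,0.05,0,0,0,0,255]]'; python3 -m crank '[[0,0.04,0,0,0,0,255],[0,0.04,0,0,0,0,255],[0,0.04,0,0,0,0,255]]';python3 -m crank '[[0,0.04,0,0,0,0,255],[0,0.04,0,0,0,0,255]]'
```

```text
time: 11.62
tcp_pos: [0.5573, 0.0492, 0.0725]
tool_rot: [-0.531, 1.57, -0.493]
contact_force: [-3.3, -1.5, 9.3]
opening: 0.0002
time: 11.87
tcp_pos: [0.5572, 0.0515, 0.0725]
tool_rot: [-0.547, 1.57, -0.509]
contact_force: [-2.3, -1.2, 9.8]
opening: 0.0001
time: 12.03
tcp_pos: [0.5572, 0.0531, 0.0725]
tool_rot: [-0.573, 1.57, -0.535]
contact_force: [-3.0, -1.4, 8.6]
opening: -0.0001
```

```bash
python3 -m crank '[[0,0.04,0,0,0,0,255],[0,0.04,0,0,0,0,255]]'; python3 -m crank '[[0,0.04,0,0,0,0,255],[0,0.04,0,0,0,0,255]]'; python3 -m crank '[[0,0.04,0,0,0,0,255],[0,0.04,0,0,0,0,255]]'
```

```text
time: 12.2
tcp_pos: [0.5571, 0.0547, 0.0725]
tool_rot: [-0.512, 1.57, -0.475]
contact_force: [-2.7, -0.2, 9.1]
opening: 0.0
time: 12.37
tcp_pos: [0.5571, 0.0556, 0.0724]
tool_rot: [-1.093, 1.569, -1.056]
contact_force: [-1.7, -4.9, 9.5]
opening: 0.0003
time: 12.53
tcp_pos: [0.5571, 0.0559, 0.0724]
tool_rot: [-1.33, 1.568, -1.294]
contact_force: [-0.2, -6.0, 9.7]
opening: 0.0002
```

```bash
python3 -m crank '[[0,0,0,0,0,0,255],[0,0,0,0,0,0,255],[0,0,0,0,0,0,255]]'
python3 - <<'E'
from bench import viewer
import cv2
im=viewer.get_image("scene");cv2.imwrite("pics/s4.png",cv2.resize(im["frame"][140:260,230:450],None,fx=3.5,fy=3.5))
E
```

```text
time: 12.78
tcp_pos: [0.5572, 0.056, 0.0724]
tool_rot: [-1.293, 1.568, -1.257]
contact_force: [-1.4, -5.9, 9.2]
opening: -0.0
```

View pics/s4.png

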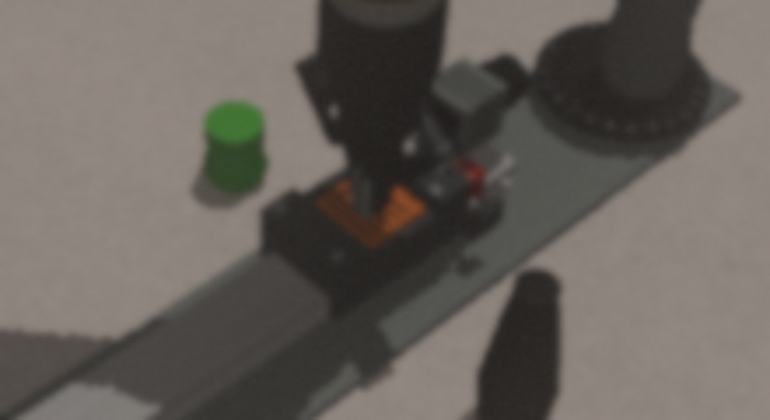

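The carriage's front face meets the red stop (about pixel 460,185), with the fingertip still in the middle of the plate. I'll lift straight up now.

```bash
python3 -m crank '[[-0.05,0,0,0,0,0,255],[-0.05,0,0,0,0,0,255],[-0.08,0,0,0,0,0,255],[-0.1,0,0,0,0,0,255],[-0.15,0,0,0,0,0,255],[-0.2,0,0,0,0,0,255],[-0.4,0,0,0,0,0,255],[-0.6,0,0,0,0,0,255],[-0.8,0,0,0,0,0,255],[-0.8,0,0,0,0,0,255],[-0.8,0,0,0,0,0,255],[-0.8,0,0,0,0,0,255],[-0.8,0,0,0,0,0,255],[-0.5,0,0,0,0,0,255],[-0.2,0,0,0,0,0,255],[0,0,0,0,0,0,255]]'
```

```text
time: 14.17
tcp_pos: [0.5571, 0.0582, 0.1993]
tool_rot: [-0.027, 1.569, 0.011]
contact_force: [-0.7, 1.2, -0.4]
opening: 0.0002
```

```bash
python3 -m crank '[[0,-0.4,-0.8,0,0,0,255],[0,-0.8,-0.8,0,0,0,255],[0,-0.8,-0.8,0,0,0,255],[0,-0.8,-0.8,0,0,0,255],[0,-0.8,-0.8,0,0,0,255],[0,-0.8,-0.8,0,0,0,255],[0,-0.8,-0.8,0,0,0,255],[0,-0.4,-0.4,0,0,0,255],[0,0,0,0,0,0,255],[0,0,0,0,0,0,255]]'
python3 - <<'E'
from h import *
from bench import viewer
im=viewer.get_image("top");P=pts(im);f=im["frame"]
cv2.imwrite("pics/t5.png",cv2.resize(f[160:240,150:350],None,fx=4,fy=4))
hsv=cv2.cvtColor(f,cv2.COLOR_BGR2HSV).astype(int);h,s,v=[hsv[...,i] for i in range(3)]
inb=(im["depth"]>0)&(P[...,0]>.3)&(P[...,0]<.75)
for n,m in dict(orange=(h>=5)&(h<20)&(s>150)&(v>70)&(P[...,2]>.06),green=(h>40)&(h<80)&(s>150)).items():
    q=P[m&inb];print(n,len(q),np.median(q,0).round(4),np.percentile(q,3,0).round(3),np.percentile(q,97,0).round(3))
for n in ["camera","stop_red","elephant","spiral_vase","print_vase","green_pot"]: print(n,[(d["rect"],d["score"]) for d in viewer.find_in("top",n)[:1]])
im=viewer.get_image("scene");P=pts(im);cv2.imwrite("pics/s5.png",cv2.resize(im["frame"][120:270,230:450],None,fx=3.5,fy=3.5))
hsv=cv2.cvtColor(im["frame"],cv2.COLOR_BGR2HSV).astype(int);h,s,v=[hsv[...,i] for i in range(3)]
m=(h>=5)&(h<20)&(s>150)&(v>70)&(P[...,2]>.06)&(P[...,0]>.3)&(P[...,0]<.75)
q=P[m];print("scene orange",np.median(q,0).round(4),np.percentile(q,3,0).round(3),np.percentile(q,97,0).round(3))
E
```

```text
time: 15.0
tcp_pos: [0.4405, -0.0588, 0.1977]
tool_rot: [-3.09, 1.57, -3.054]
contact_force: [0.6, 0.1, -0.2]
opening: -0.0001
orange 551 [0.5547 0.0564 0.0764] [0.53  0.028 0.072] [0.579 0.085 0.081]
green 245 [0.4175 0.0533 0.0554] [0.401 0.034 0.05 ] [0.436 0.07  0.059]
camera [([237.6, 187.4, 281.1, 205.8], 0.85)]
stop_red [([263.5, 180.2, 273.5, 211.7], 0.49)]
elephant [([372.1, 118.1, 421.8, 152.4], 0.59)]
spiral_vase [([292.9, 126.9, 312.2, 157.3], 0.59)]
print_vase [([160.0, 182.2, 194.7, 213.9], 0.95)]
green_pot [([288.7, 245.1, 312.5, 264.0], 0.83)]
scene orange [0.5567 0.0576 0.0772] [0.532 0.032 0.075] [0.58  0.082 0.079]
```

View pics/s5.png

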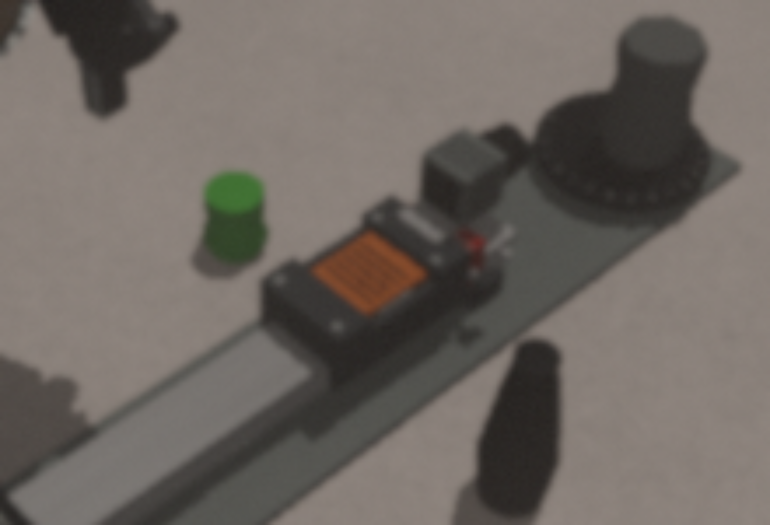

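View pics/t5.png

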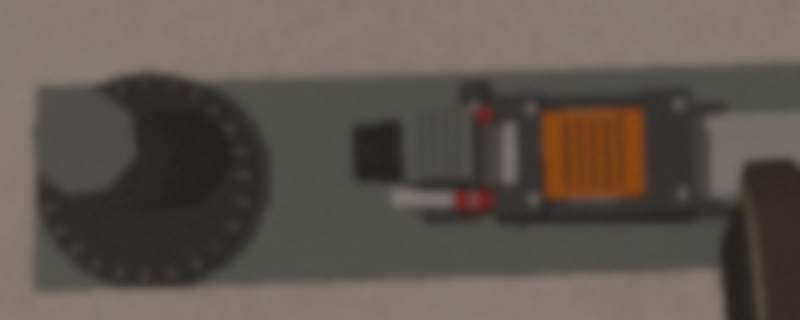

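The views show the carriage up against the red stop, the plate back up at z of about 0.076, and the printed pieces where they were. I'm handing in.

```bash
python3 -c "
from bench import job
print(job.sign_off())"
```

```text
the job is handed in; nothing more can be done
None
```

The carriage is up against the red stop with its brake plate back up, and the job is handed in (about 15 s used; no verdict is reported).

**What I did:** I pressed the brake plate about 3.5 mm down with the shut fingertips, at about 10 N. I kept it down while sliding the carriage about 105 mm towards the turntable. It met the stop at about 6 N and stalled there. I then lifted straight up and moved the arm clear.

**Last checks:**
- **Stop:** the carriage's middle measures about 70–71.5 mm from the red stop's middle, against 72 mm when touching. The pictures show no gap, and the carriage and fingertip moved the same distance.
- **Brake:** the top of the plate is back at z ≈ 0.076–0.077 m, its height when up.
- **Surroundings:** the green pot measures where it was at the start. The elephant and both vases appear in the same places to within about 4 pixels in the top view. I saw no contact with the camera, and the force on the tool was about zero at the end.

**Checks that disagreed:** one mid-run detection of the red stop landed on the spiral vase, so I ignored it. At the end the camera hid most of the stop. The stop distance therefore uses where I measured it at the start.

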